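# Hang the regulator spanner on the retort stand's slanted peg

### The job

Pick up the spanner that has a round eye at one end and hang it by that eye on the slanted peg of the retort stand, slid all the way down the peg to its collar, with the handle hanging down toward the front of the stand. The clamp that carries the peg may be at any height on the rod, so look or feel for it first. Let go of the spanner and leave the other spanner, the petri dish and the beaker where they are.

Things in the scene. Friction and masses are not known exactly. Their poses are not given: they have to be found in the camera images.
- stand: retort stand, fixed: grey base plate 170 x 120 x 12 mm, upright steel rod 11 mm thick, 300 mm tall at x = +36 mm. Origin on the worktop straight below the peg's root; z up; -x is the front, toward the robot (turned up to 0.25 rad). A tight clamp on the rod carries the peg; its height is NOT reported: the root is 155 to 215 mm above the worktop. It holds still under 80 N.
- peg_foot (a point): point on the worktop straight below the peg's root (same as the stand's origin and axes). Steel peg 12 mm thick, 52 mm long, its last 8 mm tapering to 6 mm; leans 35 degrees from the vertical to the front: along (-0.574, 0, 0.819) from the root. The root is the middle of the face of a round collar, 30 mm wide, square to the peg. Free room below and in front for the spanner.
- paddle_foot (a point): point on the worktop straight below the middle of the clamp's black paddle (x = +15, y = +75 mm from peg_foot in the stand's frame; same axes). Paddle: flat, level, 34 (x) x 44 (y) x 8 mm, rigid; its top face is exactly as high as the peg's root, so touching it from above (a few newtons) gives the unreported height, 155 to 215 mm.
- spanner_grip (a point): middle of the black rubber sleeve of the spanner with the eye, half-way up (8 mm above the worktop as it lies flat). Sleeve 76 long (x), 20 wide, 16 mm high. Spanner 185 mm long, 0.14 to 0.28 kg, balanced within 10 mm of this point. +x points to the eye; z is square to its flat, up as it lies (both faces alike). The open jaw, 36 mm wide, ends 92 mm off at -x.
- spanner_eye (a point): centre of the round eye of that spanner, 75 mm from the middle of the sleeve along +x: hole 20 mm, outside 36 mm, 8 mm thick, half-way up the sleeve's thickness (its metal is 4 mm off the worktop as it lies); the hole's axis is z. Axes as at spanner_grip.
- plain_grip (a point): middle of the sleeve of the other spanner, half-way up: same sleeve and steel, 184 mm long, an open jaw at both ends, no eye. Leave it. The two spanners lie left and right on the worktop, which is which varies, x pointing roughly away from the robot.
- petri: round petri dish 91 mm wide, 16 mm high, loose on the worktop between the spanners; origin at the middle of its underside. Leave it.
- beaker: small empty beaker 57 mm wide, 72 mm high, loose on the worktop at the right; origin at the middle of its underside. Leave it.

How it is judged:
At the end, for the whole second after the job is handed in: The spanner hangs at rest from the stand by its eye: eye centre -16 to +12 mm from the peg root along the stand's x, within 10 mm in y and at least 145 mm up; sleeve more than 20 mm in front of the root, spanner at most 1.2 rad from the vertical (x of spanner_eye in the frame of stand between -0.016 and 0.012 m and y of spanner_eye in the frame of stand between -0.01 and 0.01 m and height (world z) of spanner_eye above 0.145 m and angle between spanner_grip's own x axis and vertical below 1.2 rad and x of spanner_grip in the frame of stand below -0.02 m and contact force between spanner and stand above 0.3 N and linear speed of spanner below 0.03 m/s and angular speed of spanner below 0.3 rad/s); the robot touches nothing.
It fails at once if the other spanner is moved more than 30 mm (distance of plain_grip from where it was at the start of the episode above 0.03 m).
It fails at once if the petri dish is moved more than 30 mm (distance of petri from where it was at the start of the episode above 0.03 m).
It fails at once if the beaker is moved more than 30 mm (distance of beaker from where it was at the start of the episode above 0.03 m).
It also fails if it takes over 50 s, if anything falls off the work surface, if the arm or the gripper's body presses on something with over 40 N, if the wrist force passes 120 N, or if a joint passes its speed limit or range.

### The arm

A 6-joint arm with a two-finger parallel gripper is mounted at the origin on a cart in front of the work surface, level with it; the furniture and walls round the work are solid. World frame = base frame: x ahead of the robot, y to its left, z up, the work surface at z = 0. Lengths are in m, angles in rad, forces in N, time in s.
With the tool pointing down it reaches from about 0.3 to 0.875 m from the base axis. Payload 6.4 kg.
Tool frame: the origin (TCP) lies at the very end of the fingers, on their centre line; the grasp point (between the pads) lies 19 mm behind it; z points along the fingers, y is the line along which they close (so a half turn about z gives the same grasp; the last joint's range is limited). The gripper opens to 85 mm and grips with 20 to 120 N. Pads are 22 mm wide; open, the fingers measure 114 mm over their backs; the gripper's body (76 mm by 85 mm) begins 54 mm behind the grasp point. The pads swing forward as they close: fully open they stand 13 mm farther back than shut.
Start: joints at [0.987, 0.181, 1.607, -0, 1.354, -0.206], TCP at [0.212, 0.534, 0.231] pointing down, gripper open.
Joint ranges: [-2.99, 2.99], [-0.89, 2.07], [0.3, 2.58], [-1.14, 4.28], [0, 2.63], [-3.12, 3.12]. Speed limits (rad/s): [2.57, 2.57, 3.01, 3.14, 3.14, 3.14].

### API

Orientations are given as a unit quaternion [w, x, y, z].
In Python, from bench import ctrl, camera, calibration, order, outline_of gives the robot as it stands.
- The arm moves only by the tool move_arm, never from a script. Its argument "series" is a list that holds one entry, the list of rows, each a list of 5 numbers: the opening, from 0 (shut) to 1 (fully open), then the shift along the tool's x, y, z in mm, then the turn about the tool's z in rad. A call has exactly 10 rows; each row is the pose to reach, as a shift and turn from the pose commanded when the call began, along the tool's axes at that moment; what a row does not reach only later rows make up. A row lasts 1/12 s, in which the tool goes at most 41.7 mm and 7.16 degrees, less where a joint would pass 70% of its speed; a pose out of reach is approached as far as the arm can. A call with a gripper value outside its range is refused whole. The fingers move at their own pace and stop on an object; the grip force is fixed at half the most. Time passes only in rows, so rows that repeat a pose let the fingers close, or fill a call up. It gives the time, the measured TCP pose, the force, the opening and the grip force at its end, in the units of the state.
- ctrl.get_obs(): the state, without advancing time (a new reading comes with each control period).
- camera(name): name is "scene" or "side" or "wrist"; returns (picture, depth): 480x640x3 uint8, blue, green, red; 480x640 float32, m along the optical axis (not along the pixel's ray), 0 where there is no reading.
- calibration(name): a dict with "intrinsics" (3x3 intrinsics, pixels), "k1" (the pictures are not rectified: a ray, as slopes to the right and down, at radius r is drawn at 1 + k1 r^2 times it, then the intrinsics apply), "rvec" (rotation vector, rad) and "tvec" (3), from world to camera coordinates, as OpenCV has them. Camera axes: x right, y down, z forward; pixel columns grow to the right and rows downward; lengths in m; the calibration is good to about 2 mm. A picture is of the moment at which its call begins: read the wrist's pose just before it. calibration takes no time and is no camera call; for the wrist camera it gives the pose at the moment of the call.
- order.hand_in(): hands the job in; it is judged then, once.
Trained networks look in the newest picture that a camera, given by its name, has taken for a name from the list of things; names that differ only in an ending like _2 or _b are one class to them, and where a whole thing is asked for, a point or a joint stands for the part that bears it (a point fixed in the world has none). Each returns a list of dicts, best first, with "conf" (0 to 1); they miss things now and then, are a little off and sometimes report something else, mostly with a low value. They report only what shows in the picture. A call takes as long as a camera call.
- outline_of(target, camera): "region" (480x640 bool, what is visible of it) and "bbox" ([centre column, centre row, width, height] in pixels, round what is visible of it).
The state is a dict: "time_s": time; "q": joint angles; "dq": joint speeds; "joint_efforts": joint torques, N m; "eef_pos": TCP position; "eef_rot": TCP orientation; "wrist_force": force on the tool from outside, world axes, zero at the start; "torque": the same for the moment, N m; "opening": opening from 0.0 (shut) to 1.0 (fully open); "grasp_force": force on a finger pad.
Only numpy, scipy, OpenCV 4.12 (cv2) and the standard library are available. Lean on these libraries where they do the work, as an engineer would, in place of code of your own. Each camera call takes 0.05 s, during which the arm holds its last target. There are 200 camera calls.

## Working session

There is one attempt and no reset: what is moved stays moved. The work goes in short steps, Python scripts to look and compute and a tool call to move; the robot and the scene stay as the last step left them, time stands still between calls to the robot, and variables do not carry over. Pictures are saved under pics/ and viewed, at most 10 in all, crops included, and the job is handed in when it is done.

Besides the shell and the picture viewer there is one more tool, called as name(argument=value, ...) on one line, values as JSON. move_arm: Moves the arm, as the interface text tells. Its arguments: {"type":"object","properties":{"series":{"type":"array","items":{"type":"array","items":{"type":"array","items":{"type":"number"}}}}},"required":["series"]}

```bash
ls; mkdir -p pics
cat > h.py <<'E'
import numpy as np, cv2
from scipy.spatial.transform import Rotation as R
from bench import ctrl,camera,calibration,order,outline_of
def cloud(name,depth,cal=None):
    c=cal or calibration(name);K=np.array(c["intrinsics"]);k1=c["k1"]
    v,u=np.mgrid[0:480,0:640]
    p=np.stack([u.ravel(),v.ravel()],1).astype(np.float64)[:,None]
    n=cv2.undistortPoints(p,K,np.array([k1,0,0,0,0.])).reshape(480,640,2)
    X=np.dstack([n*depth[...,None],depth])
    Rm=cv2.Rodrigues(np.array(c["rvec"],float))[0];t=np.array(c["tvec"],float).ravel()
    W=(X-t)@Rm
    W[depth==0]=np.nan
    return W
def st():
    o=ctrl.get_obs();print({k:np.round(o[k],4).tolist() for k in("time_s","q","eef_pos","eef_rot","wrist_force","opening","grasp_force")});return o
E
python3 - <<'E'
from h import *
st()
for n in("scene","side"):
    im,d=camera(n);cv2.imwrite(f"pics/{n}0.png",im);W=cloud(n,d);np.save(f"{n}0.npy",W)
    c=calibration(n);print(n,c["k1"],np.round(-cv2.Rodrigues(np.array(c["rvec"],float))[0].T@np.array(c["tvec"]).ravel(),3))
    for t in("stand","spanner_grip","plain_grip","petri","beaker"):
        for r in outline_of(t,n)[:2]:
            P=W[r["region"]];P=P[~np.isnan(P[:,0])]
            print(n,t,round(r["conf"],2),np.round(r["bbox"]),len(P),np.round(np.median(P,0),3) if len(P) else "",np.round(np.percentile(P,[2,98],axis=0),3).tolist() if len(P) else "")
E
```

```text
pics
{'time_s': 0.0, 'q': [0.9867, 0.1816, 1.608, 0.0, 1.3538, -0.2063], 'eef_pos': [0.2118, 0.534, 0.2304], 'eef_rot': [-0.0003, 0.1878, 0.9822, -0.0008], 'wrist_force': [0.6984, 0.5237, -0.0873], 'opening': 1.0041, 'grasp_force': 0.0}
scene -0.10343962263150097 [-0.14  -0.685  0.718]
scene stand 0.85 [334. 183.  70. 126.] 2265 [ 0.649 -0.039  0.011] [[0.558, -0.095, 0.004], [0.718, 0.041, 0.269]]
scene spanner_grip 0.91 [327. 291.  62.  43.] 627 [ 0.414 -0.214  0.01 ] [[0.342, -0.227, 0.001], [0.517, -0.195, 0.016]]
scene spanner_grip 0.24 [268. 242.  40.  27.] 713 [0.441 0.021 0.012] [[0.403, -0.017, -0.002], [0.486, 0.068, 0.016]]
scene plain_grip 0.65 [210. 220.  36.  34.] 359 [0.41  0.225 0.01 ] [[0.349, 0.187, -0.002], [0.503, 0.278, 0.015]]
scene petri 0.93 [266. 240.  33.  24.] 637 [0.442 0.02  0.013] [[0.404, -0.018, 0.003], [0.484, 0.065, 0.016]]
scene beaker 0.7 [438. 290.  30.  36.] 833 [ 0.552 -0.41   0.046] [[0.54, -0.433, 0.003], [0.593, -0.383, 0.071]]
side -0.09340021384549455 [ 0.388 -1.347  0.828]
side stand 0.79 [354. 193.  66. 122.] 2482 [ 0.654 -0.04   0.017] [[0.561, -0.094, 0.007], [0.717, 0.042, 0.268]]
side spanner_grip 0.58 [281. 282.  76.  16.] 654 [ 0.425 -0.214  0.014] [[0.347, -0.227, 0.003], [0.518, -0.194, 0.021]]
side plain_grip 0.86 [267. 197.  53.  21.] 367 [0.42  0.228 0.012] [[0.351, 0.186, 0.001], [0.504, 0.279, 0.019]]
side petri 0.75 [280. 232.  30.  24.] 547 [0.447 0.017 0.018] [[0.406, -0.016, 0.006], [0.488, 0.066, 0.022]]
side beaker 0.66 [353. 320.  25.  40.] 934 [ 0.565 -0.424  0.05 ] [[0.541, -0.435, 0.007], [0.59, -0.379, 0.074]]
side beaker 0.52 [283. 283.  81.  18.] 680 [ 0.419 -0.213  0.014] [[0.344, -0.227, 0.002], [0.517, -0.183, 0.021]]
```

Run:
```python
from h import *
a=cv2.imread("pics/scene0.png")[100:340,170:470];b=cv2.imread("pics/side0.png")[110:350,220:460]
cv2.imwrite("pics/c1.png",cv2.resize(np.hstack([a[:,:300],b]),None,fx=1.48,fy=1.48,interpolation=cv2.INTER_CUBIC))
for n,dz in(("scene",0),("side",.005)):
    W=np.load(n+"0.npy").reshape(-1,3)-[0,0,dz]
    W=W[~np.isnan(W[:,0])];s=W[(W[:,0]>.5)&(W[:,0]<.8)&(W[:,1]>-.2)&(W[:,1]<.15)]
    pl=s[(s[:,2]>.007)&(s[:,2]<.017)]
    print(n,cv2.minAreaRect((pl[:,:2]*1000).astype(np.float32)),len(pl))
    up=s[s[:,2]>.03]
    for z in np.arange(.03,.31,.01):
        q=up[abs(up[:,2]-z)<.005]
        if len(q):print(round(z,2),len(q),np.round(np.percentile(q,[5,50,95],axis=0)[:,:2],3).tolist())
```

```text
scene ((649.4312744140625, -26.211746215820312), (300.1933288574219, 345.7433776855469), 0.31547680497169495) 1614
0.03 124 [[0.751, -0.194], [0.785, -0.039], [0.798, 0.134]]
0.04 228 [[0.672, -0.195], [0.784, -0.053], [0.797, 0.131]]
0.05 214 [[0.75, -0.195], [0.785, -0.064], [0.797, 0.133]]
0.06 176 [[0.676, -0.196], [0.786, -0.071], [0.798, 0.012]]
0.07 200 [[0.672, -0.196], [0.786, -0.07], [0.796, 0.008]]
0.08 223 [[0.749, -0.196], [0.785, -0.071], [0.797, 0.121]]
0.09 309 [[0.754, -0.193], [0.785, -0.039], [0.798, 0.141]]
0.1 234 [[0.672, -0.188], [0.786, -0.043], [0.798, 0.086]]
0.11 239 [[0.755, -0.188], [0.785, -0.038], [0.797, 0.09]]
0.12 299 [[0.759, -0.187], [0.787, -0.063], [0.799, 0.09]]
0.13 47 [[0.651, -0.066], [0.656, -0.051], [0.671, -0.028]]
0.14 63 [[0.645, -0.066], [0.666, -0.052], [0.688, -0.04]]
0.15 111 [[0.627, -0.053], [0.654, -0.043], [0.688, 0.03]]
0.16 212 [[0.632, -0.049], [0.649, 0.017], [0.682, 0.056]]
0.17 27 [[0.622, -0.041], [0.648, -0.039], [0.673, -0.031]]
0.18 32 [[0.613, -0.043], [0.648, -0.039], [0.672, -0.034]]
0.19 34 [[0.607, -0.042], [0.619,
[... 1731 characters left out ...]
[0.607, -0.041], [0.619, -0.037], [0.674, -0.032]]
0.2 29 [[0.604, -0.043], [0.666, -0.037], [0.675, -0.032]]
0.21 21 [[0.665, -0.041], [0.669, -0.037], [0.674, -0.03]]
0.22 16 [[0.665, -0.043], [0.669, -0.038], [0.675, -0.032]]
0.23 16 [[0.666, -0.042], [0.671, -0.038], [0.674, -0.033]]
0.24 15 [[0.666, -0.042], [0.67, -0.038], [0.675, -0.035]]
0.25 16 [[0.667, -0.04], [0.669, -0.038], [0.674, -0.033]]
0.26 13 [[0.666, -0.044], [0.669, -0.038], [0.674, -0.034]]
0.27 16 [[0.666, -0.044], [0.669, -0.038], [0.674, -0.034]]
0.28 16 [[0.665, -0.043], [0.67, -0.039], [0.674, -0.033]]
0.29 16 [[0.666, -0.04], [0.669, -0.038], [0.673, -0.033]]
0.3 8 [[0.666, -0.039], [0.67, -0.036], [0.673, -0.03]]
```

View pics/c1.png

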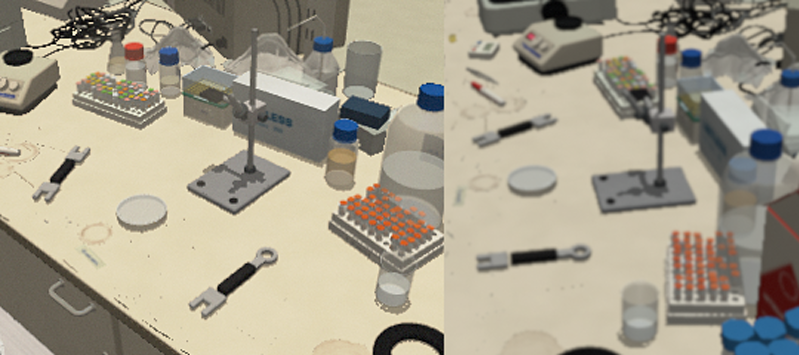

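Run:
```python
from h import *
for n,dz in(("scene",0),("side",.005)):
    W=np.load(n+"0.npy")-[0,0,dz]
    if n=="scene":camera("scene")
    else: camera("side")
    m=outline_of("stand",n)[0]["region"];P=W[m];P=P[~np.isnan(P[:,0])]
    pl=P[(P[:,2]>.004)&(P[:,2]<.018)]
    print(n,"plate",cv2.minAreaRect((pl[:,:2]*1000).astype(np.float32)),np.median(pl[:,2]))
    pd=W.reshape(-1,3);pd=pd[(pd[:,0]>.6)&(pd[:,0]<.7)&(pd[:,1]>.005)&(pd[:,1]<.09)&(pd[:,2]>.13)&(pd[:,2]<.23)]
    print("paddle",len(pd),cv2.minAreaRect((pd[:,:2]*1000).astype(np.float32)),np.percentile(pd[:,2],[10,50,90]))
    pg=P[(P[:,2]>.17)&(P[:,2]<.205)&(P[:,0]<.64)]
    c=pg.mean(0);print("peg",c,np.linalg.svd(pg-c)[2][0])
    r=P[(P[:,2]>.21)];print("rod",r.mean(0)[:2],np.percentile(r[:,:2],[2,98],axis=0))
    m=outline_of("spanner_grip",n)[0]["region"];P=W[m];P=P[~np.isnan(P[:,0])];P=P[P[:,2]>.004]
    print("span",cv2.minAreaRect((P[:,:2]*1000).astype(np.float32)),P[:,2].max())
    im=cv2.imread(f"pics/{n}0.png").max(2);s=W[m&(im<70)];s=s[s[:,2]>.008];print("sleeve",len(s),cv2.minAreaRect((s[:,:2]*1000).astype(np.float32)),s.mean(0))
```

```text
scene plate ((639.7984619140625, -37.6474723815918), (175.23973083496094, 121.45361328125), 0.2348977029323578) 0.009608388907450303
paddle 133 ((650.8057250976562, 33.5185546875), (53.46927261352539, 37.40092086791992), 84.0949478149414) [0.15351528 0.15791441 0.15967776]
peg [ 0.61598365 -0.03926034  0.18528676] [ 0.62572138 -0.09707219 -0.77398304]
rod [ 0.67006362 -0.03712423] [[ 0.66583812 -0.04142608]
 [ 0.67587617 -0.03066368]]
span ((431.8672180175781, -211.2790985107422), (35.03966522216797, 185.556396484375), 89.38182067871094) 0.017530787967563067
sleeve 213 ((430.56500244140625, -211.46234130859375), (76.65091705322266, 19.983062744140625), 0.6827542781829834) [ 0.42697567 -0.21297887  0.01286995]
side plate ((641.1721801757812, 87.77190399169922), (371.62762451171875, 165.97518920898438), 89.02741241455078) 0.009976922458021766
paddle 115 ((647.6600341796875, 35.20747756958008), (56.930763244628906, 33.74004364013672), 89.3968276977539) [0.15374122 0.15636117 0.1585688 ]
peg [ 0.61610484 -0.03863634  0.18451079] [ 0.61694269 -0.04399638 -0.78577735]
rod [ 0.66980359 -0.03766314] [[ 0.66531948 -0.04333211]
 [ 0.67453896 -0.03032274]]
span ((432.14935302734375, -208.1076202392578), (183.5761260986328, 43.792274475097656), 0.4971882104873657) 0.018367762163240813
sleeve 137 ((431.52490234375, -213.95498657226562), (70.81031799316406, 18.703399658203125), 0.12545476853847504) [ 0.43109157 -0.21466286  0.01215135]
```

```bash
cat >> h.py <<'E'
def tgt(p,yaw=np.pi):
    "shift (mm, tool axes) and turn from the present pose to TCP p with tool x at world yaw"
    o=st();q=np.array(o["eef_rot"]);Rt=R.from_quat(np.r_[q[1:],q[0]]).as_matrix()
    now=np.arctan2(Rt[1,0],Rt[0,0]);d=-(yaw-now);d=(d+np.pi)%(2*np.pi)-np.pi
    print("shift",np.round(1000*Rt.T@(np.array(p)-o["eef_pos"]),1),"turn",round(d,4),"yaw",round(now,3))
E
python3 -c "
from h import *
tgt([.406,-.212,.13])"
```

```text
{'time_s': 0.9, 'q': [0.9867, 0.1808, 1.607, 0.0, 1.3538, -0.2063], 'eef_pos': [0.2121, 0.5345, 0.2313], 'eef_rot': [0.0, 0.1878, 0.9822, 0.0], 'wrist_force': [0.0795, 0.4443, -0.0919], 'opening': 1.0022, 'grasp_force': 0.0}
shift [-455.6 -622.3  101.3] turn -0.3778 yaw 2.764
```

move_arm(series=[[[1,-228,-310,50,-0.378],[1,-455,-621,100,-0.378],[1,-455,-621,100,-0.378],[1,-455,-621,100,-0.378],[1,-455,-621,100,-0.378],[1,-455,-621,100,-0.378],[1,-455,-621,100,-0.378],[1,-455,-621,100,-0.378],[1,-455,-621,100,-0.378],[1,-455,-621,100,-0.378]]])

```text
time_s: 1.73
eef_pos: [0.3154, 0.1369, 0.1784]
eef_rot: [0.001, -0.001, 1.0, 0.0]
wrist_force: [1.6, -0.7, -0.1]
opening: 0.999
grasp_force: 0.0
```

```bash
python3 -c "
from h import *
tgt([.406,-.212,.13])"
```

```text
{'time_s': 1.7333, 'q': [0.06, -0.3397, 2.201, -0.0, 1.2785, -1.5118], 'eef_pos': [0.3154, 0.1369, 0.1784], 'eef_rot': [0.0009, -0.0005, 1.0, 0.0], 'wrist_force': [1.5602, -0.7033, -0.1484], 'opening': 0.9995, 'grasp_force': 0.0}
shift [ -90.2 -349.    48.5] turn 0.001 yaw -3.141
```

move_arm(series=[[[1,-90,-349,48,0],[1,-90,-349,48,0],[1,-90,-349,48,0],[1,-90,-349,48,0],[1,-90,-349,48,0],[1,-90,-349,48,0],[1,-90,-349,48,0],[1,-90,-349,48,0],[1,-90,-349,48,0],[1,-90,-349,48,0]]])

```text
time_s: 2.57
eef_pos: [0.4064, -0.216, 0.1302]
eef_rot: [0.001, 0.002, 1.0, -0.001]
wrist_force: [-0.4, 0.1, 0.0]
opening: 0.999
grasp_force: 0.0
```

Run:
```python
from h import *
st();im,d=camera("wrist");W=cloud("wrist",d);cv2.imwrite("pics/w1.png",im)
for r in outline_of("spanner_grip","wrist")[:2]:
    P=W[r["region"]];P=P[~np.isnan(P[:,0])]
    print(r["conf"],r["bbox"],len(P),np.percentile(P,[2,50,98],axis=0).round(4).tolist())
    print(cv2.minAreaRect((P[:,:2]*1000).astype(np.float32)))
    s=W[r["region"]&(im.max(2)<70)];s=s[s[:,2]>.008];print("sleeve",len(s),cv2.minAreaRect((s[:,:2]*1000).astype(np.float32)),s.mean(0))
tgt([.406,-.212,.03])
```

```text
{'time_s': 2.5667, 'q': [-0.7466, 0.0433, 1.9807, -0.0011, 1.115, -2.3127], 'eef_pos': [0.4064, -0.216, 0.1302], 'eef_rot': [0.0006, 0.0021, 1.0, -0.0013], 'wrist_force': [-0.4183, 0.1416, 0.0494], 'opening': 0.9992, 'grasp_force': 0.0}
0.76 [337.1, 252.4, 56.1, 243.5] 7806 [[0.3412, -0.2226, 0.0056], [0.4036, -0.2062, 0.0109], [0.5164, -0.1896, 0.0154]]
((434.5583801269531, -206.12863159179688), (192.79039001464844, 36.586631774902344), 0.07150700688362122)
sleeve 4918 ((428.28033447265625, -205.72564697265625), (174.02777099609375, 35.548667907714844), 0.17760255932807922) [ 0.40313846 -0.20622237  0.01238166]
{'time_s': 2.6667, 'q': [-0.7416, 0.0385, 1.9864, 0.0002, 1.1179, -2.3103], 'eef_pos': [0.405, -0.2112, 0.1298], 'eef_rot': [-0.0004, 0.0011, 1.0, 0.0005], 'wrist_force': [-0.0719, 0.0197, 0.4309], 'opening': 0.9969, 'grasp_force': 0.0}
shift [-1.  -0.9 99.8] turn -0.0021 yaw 3.139
```

View pics/w1.png

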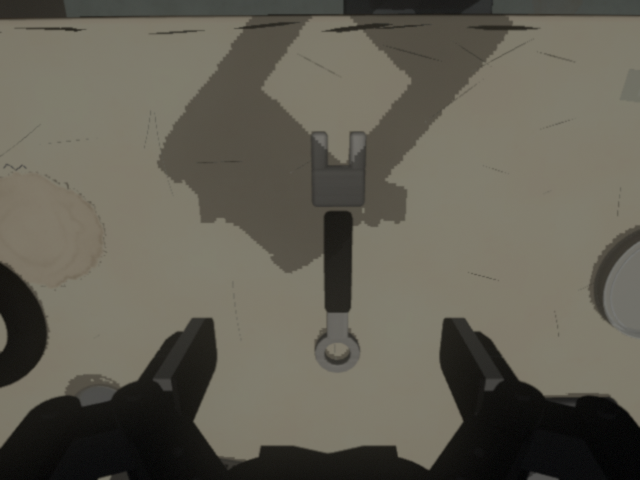

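move_arm(series=[[[1,-1,0,35,0],[1,-1,0,70,0],[1,-1,0,100,0],[1,-1,0,118,0],[1,-1,0,126,0],[1,-1,0,127,0],[0,-1,0,127,0],[0,-1,0,127,0],[0,-1,0,127,0],[0,-1,0,127,0]]])

```text
time_s: 3.5
eef_pos: [0.4072, -0.211, 0.0045]
eef_rot: [0.001, -0.0, 1.0, -0.001]
wrist_force: [-0.4, -0.8, -0.3]
opening: 0.453
grasp_force: 0.0
```

move_arm(series=[[[0,0,0,0,0],[0,0,0,0,0],[0,0,0,0,0],[0,0,0,0,0],[0,0,0,0,0],[0,0,0,-20,0],[0,0,0,-50,0],[0,0,0,-90,0],[0,0,0,-130,0],[0,0,0,-170,0]]])

```text
time_s: 4.33
eef_pos: [0.4055, -0.2097, 0.1747]
eef_rot: [-0.0, -0.0, 1.0, 0.0]
wrist_force: [0.5, -1.2, -3.1]
opening: 0.213
grasp_force: 59.5
```

Run:
```python
from h import *
im,d=camera("side");cv2.imwrite("pics/s2.png",cv2.resize(im[120:360,220:460],None,fx=2,fy=2));W=cloud("side",d)-[0,0,.005]
for r in outline_of("spanner_grip","side")[:2]:
    P=W[r["region"]];P=P[~np.isnan(P[:,0])]
    print(r["conf"],r["bbox"],len(P),np.percentile(P,[2,50,98],axis=0).round(4).tolist())
tgt([.650-.085,.038,.22])
```

```text
0.73 [276.4, 219.4, 80.7, 14.7] 646 [[0.339, -0.2287, -0.0045], [0.4413, -0.2143, 0.1779], [0.5201, 0.13, 0.1837]]
{'time_s': 4.4333, 'q': [-0.738, -0.032, 1.9429, -0.0, 1.2174, -2.3091], 'eef_pos': [0.4097, -0.2134, 0.1803], 'eef_rot': [0.0049, -0.0001, 1.0, -0.0045], 'wrist_force': [1.0755, -1.7303, -1.873], 'opening': 0.2141, 'grasp_force': 59.6103}
shift [-155.7  251.   -40.5] turn 0.0003 yaw -3.141
```

View pics/s2.png

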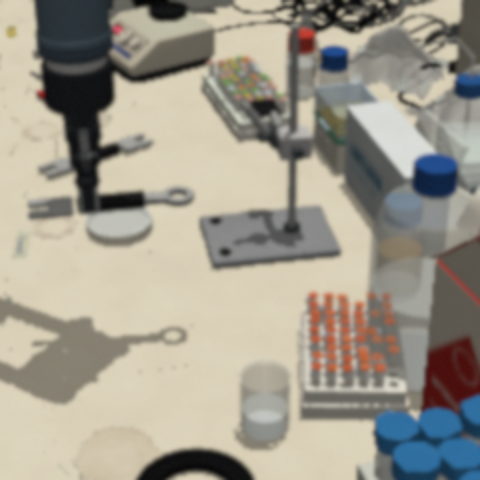

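move_arm(series=[[[0,0,40,-10,0],[0,0,80,-20,0],[0,0,120,-30,0],[0,0,160,-30,0],[0,0,200,-30,0],[0,0,235,-30,0],[0,0,251,-30,0],[0,-25,251,-30,0],[0,-60,251,-30,0],[0,-95,251,-30,0]]])

```text
time_s: 5.27
eef_pos: [0.5014, 0.0416, 0.2021]
eef_rot: [-0.001, -0.001, 1.0, 0.0]
wrist_force: [0.4, -0.6, -1.4]
opening: 0.214
grasp_force: 59.8
```

```bash
python3 -c "
from h import *
tgt([.563,.038,.19])"
```

```text
{'time_s': 5.2667, 'q': [-0.1534, 0.049, 1.814, -0.0001, 1.2798, -1.7257], 'eef_pos': [0.5014, 0.0416, 0.2021], 'eef_rot': [-0.0006, -0.0008, 1.0, 0.0], 'wrist_force': [0.3861, -0.613, -1.3577], 'opening': 0.2136, 'grasp_force': 59.8158}
shift [-61.6  -3.7  12. ] turn 0.0016 yaw -3.14
```

move_arm(series=[[[0,-30,-1,5,0],[0,-55,-1,12,0],[0,-60,-1,12,0],[0,-60,-1,12,0],[0,-60,-1,12,0],[0,-60,-1,12,0],[0,-60,-1,15,0],[0,-60,-1,20,0],[0,-60,-1,23,0],[0,-60,-1,25,0]]])

```text
time_s: 6.1
eef_pos: [0.5606, 0.0397, 0.1777]
eef_rot: [-0.0, -0.0, 1.0, 0.0]
wrist_force: [-0.8, 0.5, -2.4]
opening: 0.216
grasp_force: 59.8
```

Run:
```python
from h import *
tgt([.563,.038,.16])
im,d=camera("wrist");cv2.imwrite("pics/w2.png",im);W=cloud("wrist",d)
im2,d=camera("scene");W=cloud("scene",d)
for r in outline_of("spanner_grip","scene")[:2]:
    P=W[r["region"]];P=P[~np.isnan(P[:,0])];P=P[P[:,2]>.1]
    print(r["conf"],r["bbox"],len(P),np.percentile(P,[2,50,98],axis=0).round(4).tolist())
```

```text
{'time_s': 6.1, 'q': [-0.1404, 0.2061, 1.6906, -0.0, 1.2455, -1.7114], 'eef_pos': [0.5606, 0.0397, 0.1777], 'eef_rot': [-0.0003, -0.0001, 1.0, 0.0], 'wrist_force': [-0.7569, 0.4973, -2.4044], 'opening': 0.216, 'grasp_force': 59.7589}
shift [-2.4 -1.7 17.7] turn 0.0002 yaw -3.141
```

View pics/w2.png

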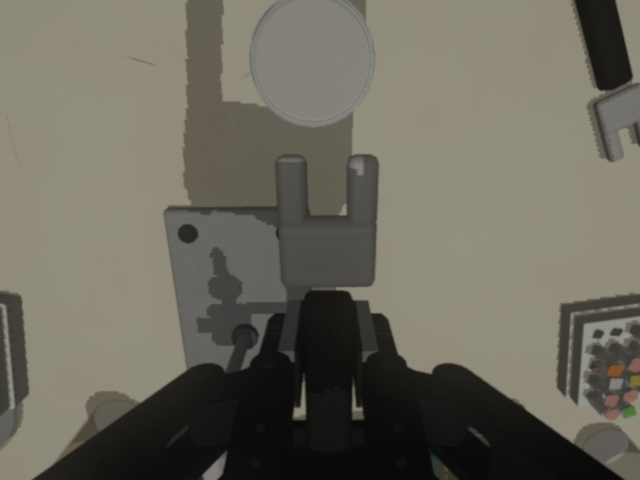

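move_arm(series=[[[0,0,-1,4,0],[0,0,-1,8,0],[0,0,-1,11,0],[0,0,-1,13,0],[0,0,-1,15,0],[0,0,-1,17,0],[0,0,-1,19,0],[0,0,-1,21,0],[0,0,-1,23,0],[0,0,-1,25,0]]])

```text
time_s: 7.08
eef_pos: [0.5618, 0.0388, 0.1544]
eef_rot: [0.001, -0.0, 1.0, -0.0]
wrist_force: [-4.7, -0.3, 6.0]
opening: 0.216
grasp_force: 61.0
```

```bash
python3 -c "
from h import *
tgt([.563,.038,.12])"
```

```text
{'time_s': 7.0833, 'q': [-0.1419, 0.2343, 1.7078, 0.0002, 1.1979, -1.7133], 'eef_pos': [0.5618, 0.0388, 0.1544], 'eef_rot': [0.0008, -0.0002, 1.0, -0.0], 'wrist_force': [-4.6782, -0.2553, 5.9888], 'opening': 0.2156, 'grasp_force': 61.035}
shift [-1.1 -0.8 34.4] turn 0.0005 yaw -3.141
```

move_arm(series=[[[0,0,0,3,0],[0,0,0,6,0],[0,0,0,9,0],[0,0,0,12,0],[0,0,0,14,0],[0,0,0,16,0],[0,0,0,18,0],[0,0,0,20,0],[0,0,0,22,0],[0,0,0,24,0]]])

```text
time_s: 7.92
eef_pos: [0.5628, 0.0386, 0.1308]
eef_rot: [0.002, -0.0, 1.0, -0.0]
wrist_force: [-1.3, -0.2, 5.9]
opening: 0.216
grasp_force: 60.5
```

Run:
```python
from h import *
tgt([.563,.038,.105])
im,d=camera("side");cv2.imwrite("pics/s3.png",cv2.resize(im[130:290,260:460],None,fx=3,fy=3,interpolation=cv2.INTER_CUBIC))
```

```text
{'time_s': 7.9167, 'q': [-0.142, 0.2648, 1.7232, 0.0001, 1.1497, -1.7132], 'eef_pos': [0.5628, 0.0386, 0.1308], 'eef_rot': [0.002, -0.0002, 1.0, -0.0002], 'wrist_force': [-1.3301, -0.1723, 5.9156], 'opening': 0.2156, 'grasp_force': 60.4846}
shift [-0.1 -0.5 25.8] turn 0.0003 yaw -3.141
```

View pics/s3.png

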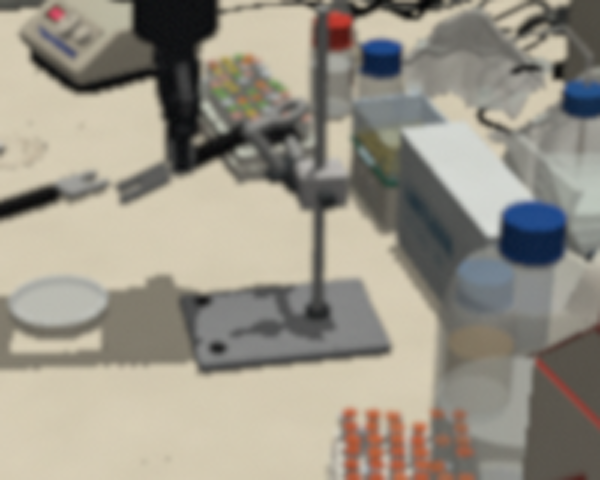

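move_arm(series=[[[0,0,0,3,0],[0,0,0,6,0],[0,0,0,9,0],[0,0,0,12,0],[0,0,0,14,0],[0,0,0,16,0],[0,0,0,18,0],[0,0,0,20,0],[0,0,0,22,0],[0,0,0,24,0]]])

```text
time_s: 8.8
eef_pos: [0.5631, 0.0384, 0.1068]
eef_rot: [0.002, -0.0, 1.0, -0.0]
wrist_force: [-0.8, 0.4, 5.2]
opening: 0.211
grasp_force: 58.9
```

Run:
```python
from h import *
tgt([.563,.038,.105])
```

```text
{'time_s': 8.8, 'q': [-0.1422, 0.298, 1.7366, 0.0, 1.1027, -1.7132], 'eef_pos': [0.5631, 0.0384, 0.1068], 'eef_rot': [0.0022, -0.0001, 1.0, -0.0003], 'wrist_force': [-0.8469, 0.4055, 5.1633], 'opening': 0.2111, 'grasp_force': 58.9245}
shift [ 0.1 -0.4  1.8] turn 0.0002 yaw -3.141
```

move_arm(series=[[[0,0,0,-25,0],[0,0,0,-60,0],[0,5,0,-90,0],[0,25,10,-93,0],[0,45,30,-93,0],[0,53,55,-93,0],[0,53,70,-93,0],[0,53,75,-93,0],[0,53,75,-93,0],[0,53,75,-93,0]]])

```text
time_s: 9.63
eef_pos: [0.5084, 0.1134, 0.1981]
eef_rot: [-0.0, -0.0, 1.0, -0.0]
wrist_force: [-0.3, -0.2, -2.0]
opening: 0.213
grasp_force: 60.9
```

Run:
```python
from h import *
tgt([.51,-.037,.157])
vis=[]
for n,dz in(("scene",0),("side",.005)):
    o=ctrl.get_obs()["eef_pos"];im,d=camera(n);W=cloud(n,d)-[0,0,dz];np.save(n+"4.npy",W)
    vis.append(cv2.resize(im[130:270,270:420],(400,373),interpolation=cv2.INTER_CUBIC))
    for r in outline_of("spanner_eye",n)[:1]:
        P=W[r["region"]];P=P[~np.isnan(P[:,0])];P=P[(P[:,2]>.1)&(abs(P[:,1]+.037)<.04)]
        A=P-np.array(o)
        c=P.mean(0);U,S,V=np.linalg.svd(P-c,full_matrices=False)
        t=(P-c)@V[0];print(n,r["conf"],r["bbox"],len(P),"tcp",np.round(o,4),"c",c.round(4),"dir",V[0].round(3),"t",np.percentile(t,[1,99]).round(4))
        hi=P[P[:,0]>o[0]+.05];print("eye part",np.percentile(hi-o,[2,50,98],axis=0).round(4).tolist())
cv2.imwrite("pics/c4.png",np.hstack(vis))
```

```text
{'time_s': 9.6333, 'q': [-0.0084, 0.0931, 1.7756, -0.0005, 1.2729, -1.5799], 'eef_pos': [0.5084, 0.1134, 0.1981], 'eef_rot': [-0.0, -0.0004, 1.0, -0.0003], 'wrist_force': [-0.3471, -0.2424, -1.9638], 'opening': 0.2134, 'grasp_force': 60.9473}
shift [  -1.4 -150.4   41.1] turn 0.0009 yaw -3.141<stdin>:10: RuntimeWarning: Mean of empty slice.
  ret = um.true_divide(
Traceback (most recent call last):
IndexError: index 0 is out of bounds for axis 0 with size 0
```

move_arm(series=[[[0,-1,-35,0,0],[0,-1,-75,0,0],[0,-1,-115,0,0],[0,-1,-140,0,0],[0,-1,-150,0,0],[0,-1,-151,0,0],[0,-1,-151,0,0],[0,-1,-151,0,0],[0,-1,-151,0,0],[0,-1,-151,0,0]]])

```text
time_s: 10.57
eef_pos: [0.5093, -0.0361, 0.1982]
eef_rot: [-0.0, -0.001, 1.0, 0.0]
wrist_force: [-0.0, 0.6, -2.4]
opening: 0.212
grasp_force: 61.1
```

```bash
cat > eye.py <<'E'
from h import *
tgt([.51,-.037,.157])
vis=[]
for n,dz in(("scene",0),("side",.005)):
    o=np.array(ctrl.get_obs()["eef_pos"]);im,d=camera(n);W=cloud(n,d)-[0,0,dz]
    vis.append(cv2.resize(im[130:270,270:420],(400,373),interpolation=cv2.INTER_CUBIC))
    for r in outline_of("spanner_eye",n)[:1]:
        P=W[r["region"]];P=P[~np.isnan(P[:,0])];P=P[(P[:,2]>.1)&(abs(P[:,1]-o[1])<.04)]
        if len(P)<9: print(n,r["bbox"],len(P));continue
        c=P.mean(0);V=np.linalg.svd(P-c,full_matrices=False)[2]
        t=(P-c)@V[0];print(n,r["conf"],r["bbox"],len(P),"tcp",o.round(4),"c",c.round(4),"dir",V[0].round(3),"ends",(c+np.outer(np.percentile(t,[1,99]),V[0])).round(4).tolist())
        hi=P[P[:,0]>o[0]+.06];print("eye part",len(hi),np.percentile(hi-o,[2,50,98],axis=0).round(4).tolist())
cv2.imwrite("pics/c4.png",np.hstack(vis))
E
python3 eye.py
```

```text
{'time_s': 10.5667, 'q': [-0.3037, 0.0695, 1.8008, 0.0002, 1.2715, -1.8766], 'eef_pos': [0.5093, -0.0361, 0.1982], 'eef_rot': [-0.0001, -0.001, 1.0, 0.0001], 'wrist_force': [-0.0333, 0.568, -2.4161], 'opening': 0.212, 'grasp_force': 61.0574}
shift [-0.7 -0.9 41.2] turn 0.002 yaw -3.14
scene 0.65 [303.6, 165.9, 47.1, 64.8] 332 tcp [ 0.5093 -0.0361  0.1982] c [ 0.5232 -0.0387  0.2109] dir [-0.794 -0.014 -0.607] ends [[0.6071, -0.0373, 0.275], [0.4645, -0.0398, 0.166]]
eye part 119 [[0.0699, -0.0173, 0.057], [0.0857, -0.0012, 0.0666], [0.0981, 0.0151, 0.0792]]
side 0.57 [312.9, 167.8, 55.4, 49.6] 450 tcp [ 0.5093 -0.0364  0.1982] c [ 0.5392 -0.0422  0.2208] dir [-0.789 -0.017 -0.614] ends [[0.6068, -0.0407, 0.2735], [0.467, -0.0437, 0.1646]]
eye part 136 [[0.0609, -0.0201, 0.043], [0.0816, -0.0051, 0.0629], [0.099, 0.0147, 0.0763]]
```

View pics/c4.png

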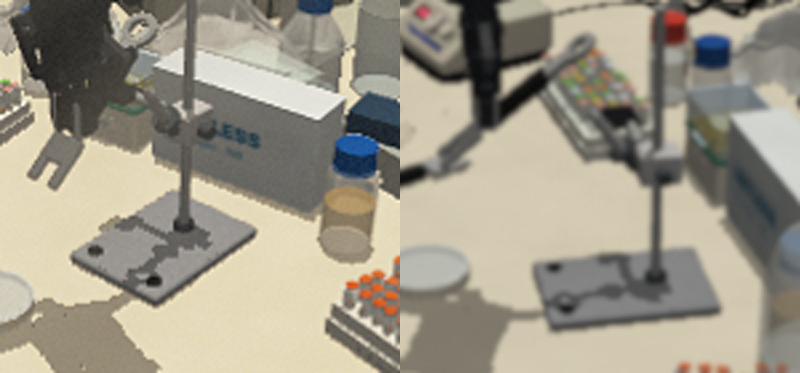

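move_arm(series=[[[0,-3,2,15,0],[0,-3,2,35,0],[0,-3,2,47,0],[0,-3,2,48,0],[0,-3,2,48,0],[0,-3,2,48,0],[0,-6,2,52,0],[0,-9,2,57,0],[0,-12,2,61,0],[0,-14,2,64,0]]])

```text
time_s: 11.6
eef_pos: [0.5237, -0.0354, 0.1339]
eef_rot: [0.0, -0.0, 1.0, -0.0]
wrist_force: [-0.3, 0.0, -2.1]
opening: 0.21
grasp_force: 61.0
```

```bash
sed -i 's/c4.png/c5.png/;s/\[130:270,270:420\]/[150:220,300:375]/' eye.py; python3 eye.py
```

```text
{'time_s': 11.6, 'q': [-0.2938, 0.1814, 1.8181, -0.0, 1.1419, -1.8648], 'eef_pos': [0.5237, -0.0354, 0.1339], 'eef_rot': [0.0001, -0.0001, 1.0, -0.0], 'wrist_force': [-0.2663, 0.0023, -2.0945], 'opening': 0.2097, 'grasp_force': 61.0485}
shift [ 13.7  -1.6 -23.1] turn 0.0002 yaw -3.141
scene 0.87 [308.6, 187.3, 50.9, 66.2] 348 tcp [ 0.5237 -0.0354  0.1339] c [ 0.5436 -0.0373  0.1506] dir [-0.8   -0.005 -0.6  ] ends [[0.6224, -0.0368, 0.2097], [0.4799, -0.0377, 0.1028]]
eye part 138 [[0.0698, -0.0171, 0.0538], [0.0855, -0.002, 0.0653], [0.1002, 0.016, 0.0781]]
side [280.7, 231.9, 36.2, 24.8] 0
```

View pics/c5.png

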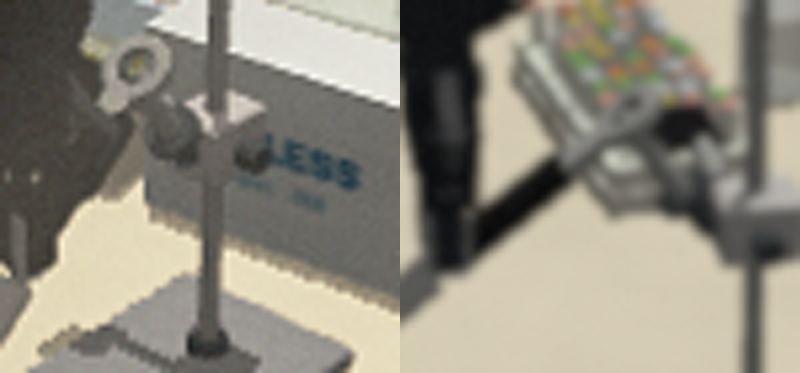

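move_arm(series=[[[0,-3,0,4,0],[0,-6,0,8,0],[0,-8,0,12,0],[0,-11,0,16,0],[0,-14,0,20,0],[0,-16,0,23,0],[0,-18,0,26,0],[0,-20,0,29,0],[0,-22,0,31,0],[0,-23,0,33,0]]])

```text
time_s: 12.63
eef_pos: [0.5466, -0.0353, 0.101]
eef_rot: [0.0, -0.0, 1.0, 0.0]
wrist_force: [0.9, 0.1, -2.6]
opening: 0.213
grasp_force: 61.0
```

```bash
sed -i 's/c5.png/c6.png/' eye.py; python3 eye.py
```

```text
{'time_s': 12.6333, 'q': [-0.2814, 0.2757, 1.7792, 0.0, 1.0866, -1.8524], 'eef_pos': [0.5466, -0.0353, 0.101], 'eef_rot': [0.0001, -0.0001, 1.0, 0.0], 'wrist_force': [0.915, 0.0985, -2.6059], 'opening': 0.2126, 'grasp_force': 60.9771}
shift [ 36.6  -1.7 -56. ] turn 0.0003 yaw -3.141
scene 0.86 [314.9, 194.6, 43.9, 59.9] 105 tcp [ 0.5466 -0.0353  0.101 ] c [ 0.6192 -0.0412  0.1593] dir [-0.823  0.    -0.568] ends [[0.6454, -0.0412, 0.1774], [0.536, -0.0412, 0.1019]]
eye part 92 [[0.0662, -0.0172, 0.0535], [0.0803, -0.0067, 0.0633], [0.0973, 0.008, 0.0793]]
side 0.97 [330.6, 201.9, 58.9, 47.0] 266 tcp [ 0.5463 -0.0353  0.1009] c [ 0.6002 -0.0426  0.142 ] dir [-0.798 -0.011 -0.603] ends [[0.6445, -0.0419, 0.1755], [0.5592, -0.0431, 0.1111]]
eye part 106 [[0.0612, -0.018, 0.0421], [0.0813, -0.0078, 0.0622], [0.0996, 0.0112, 0.0771]]
```

View pics/c6.png

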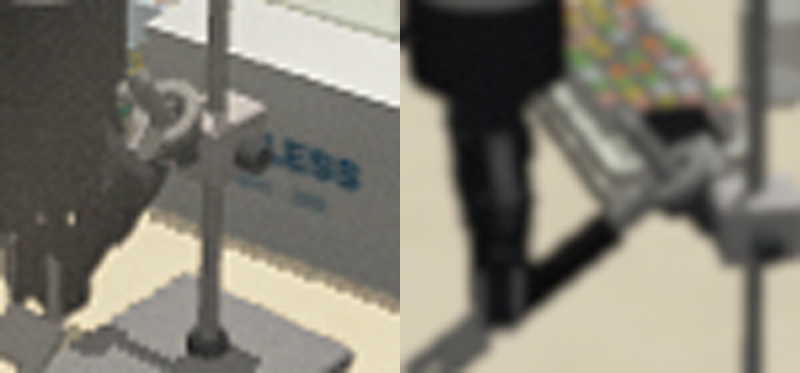

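move_arm(series=[[[0,-1,0,1,0],[0,-2,0,3,0],[0,-2,0,3,0],[0,-2,0,3,0],[1,-2,0,3,0],[1,-2,0,3,0],[1,-2,0,3,0],[1,-2,0,3,0],[1,-2,0,3,0],[1,-2,0,3,0]]])

```text
time_s: 13.67
eef_pos: [0.5484, -0.0354, 0.0983]
eef_rot: [0.0, -0.0, 1.0, -0.0]
wrist_force: [-0.3, 0.6, -0.5]
opening: 0.996
grasp_force: 0.0
```

move_arm(series=[[[1,10,0,0,0],[1,20,0,-10,0],[1,30,0,-30,0],[1,40,0,-50,0],[1,60,0,-80,0],[1,90,0,-110,0],[1,120,0,-140,0],[1,140,0,-150,0],[1,140,0,-150,0],[1,140,0,-150,0]]])

```text
time_s: 14.5
eef_pos: [0.4085, -0.0356, 0.2494]
eef_rot: [0.002, 0.0, 1.0, -0.001]
wrist_force: [0.5, -0.7, -0.6]
opening: 1.0
grasp_force: 0.0
```

```bash
sed -i 's/c6.png/c7.png/;s/\[150:220,300:375\]/[150:250,290:397]/' eye.py; python3 eye.py
```

```text
{'time_s': 14.5, 'q': [-0.3784, -0.2326, 1.9737, 0.0001, 1.3966, -1.9487], 'eef_pos': [0.4085, -0.0356, 0.2494], 'eef_rot': [0.0018, 0.0002, 1.0, -0.0006], 'wrist_force': [0.5224, -0.6659, -0.5557], 'opening': 1.0, 'grasp_force': 0.0}
shift [-101.1   -1.3   92.8] turn -0.0004 yaw 3.141
scene 0.82 [317.8, 200.8, 36.7, 67.7] 298 tcp [ 0.4085 -0.0356  0.2494] c [ 0.6016 -0.0392  0.1357] dir [-0.696  0.013 -0.718] ends [[0.6388, -0.0399, 0.174], [0.5679, -0.0386, 0.1009]]
eye part 298 [[0.1597, -0.0164, -0.1482], [0.1909, -0.0049, -0.1149], [0.2285, 0.0122, -0.0765]]
side 0.76 [332.4, 206.0, 47.9, 53.4] 226 tcp [ 0.4085 -0.0354  0.2478] c [ 0.6027 -0.0417  0.1335] dir [-0.663  0.009 -0.749] ends [[0.6373, -0.0422, 0.1725], [0.5718, -0.0413, 0.0986]]
eye part 226 [[0.1622, -0.017, -0.1469], [0.1938, -0.0073, -0.1164], [0.2266, 0.0085, -0.0756]]
```

View pics/c7.png

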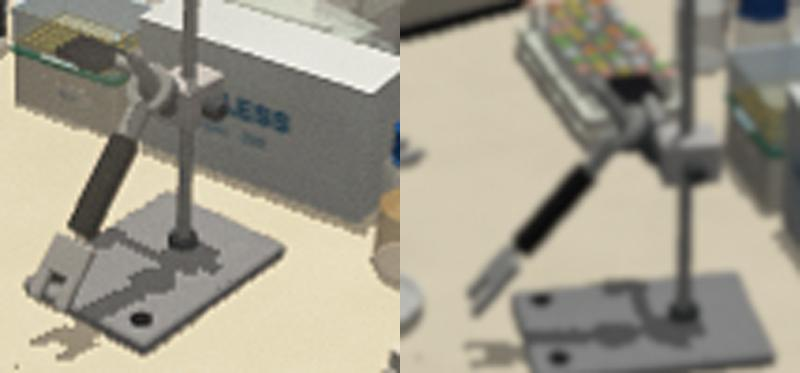

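```bash
python3 eye.py | grep ends | sed 's/.*ends//'; python3 -c "
from h import *
print(order.hand_in())"
```

```text
[[0.6382, -0.0401, 0.1732], [0.5675, -0.0388, 0.1013]]
 [[0.6382, -0.0413, 0.1732], [0.573, -0.0404, 0.1001]]
the job is handed in; nothing more can be done
None
```

The spanner with the eye hangs at rest by its eye on the slanted peg, near the collar (eye about 7 to 10 mm in front of the root), handle down to the front. The gripper is clear, I did not disturb the other items, and the job is handed in; no verdict was shown.

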